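# Clamp the cleaner bottle and take off its push-and-turn safety cap

## Robot

A 7-joint arm with a two-finger parallel gripper is mounted at the origin on a cart in front of the work surface, level with it; the furniture and walls round the work are solid. World frame = base frame: x ahead of the robot, y to its left, z up, the work surface at z = 0. Lengths are in m, angles in rad, forces in N, time in s.
With the tool pointing down it reaches from about 0.4 to 0.85 m from the base axis. Payload 10.4 kg.
Tool frame: the origin (TCP) lies between the finger pads; the fingertips stand 8 mm ahead of it and the grasp point (between the pads) lies 11 mm behind it; z points along the fingers, x is the direction in which the jaws open and shut, and the axes are right-handed (so a half turn about z gives the same grasp; the last joint's range is limited). The gripper opens to 87 mm and grips with 3 to 60 N. Pads are 19 mm wide; open, the fingers measure 117 mm over their backs; the gripper's body (75 mm by 190 mm) begins 51 mm behind the grasp point.
Start: joints at [1.3, 0.332, -0.065, 1.46, 0.022, 1.35, -0.088], TCP at [0.153, -0.606, 0.231] pointing down, gripper open.
Joint ranges: [-2.6, 2.6], [-0.5, 2.12], [-1.47, 1.34], [0.16, 2.42], [-1.27, 4.41], [0.06, 2.06], [-2.6, 2.6]. Speed limits (rad/s): [2.22, 2.22, 2.79, 2.79, 3.14, 3.14, 3.14].

## Interface

Orientations are given as a unit quaternion [x, y, z, w].
In Python, from bench import r, viewer gives the robot as it stands.
- The arm moves only by the tool apply_moves, never from a script. Its argument "increments" is a list of rows, each an object with "grip": the closure in counts, from 0 (fully open) to 255 (shut); "xyz": the shift along the tool's x, y, z in mm, a list of three; "rotation": the turn, a rotation vector about the tool's x, y, z in degrees, a list of three. A call has 1 to 5 rows; each row is the pose to reach, as a shift and turn from the pose measured when the call began, along the tool's axes at that moment; what a row does not reach only later rows make up. A row lasts 1/8 s, in which the tool goes at most 62.5 mm and 10.7 degrees, less where a joint would pass 70% of its speed; a pose out of reach is approached as far as the arm can. A call with a gripper value outside its range is refused whole. The fingers move at their own pace and stop on an object; "squeeze" is the grip in N (left out, the last holds). Time passes only in rows, so rows that repeat a pose let the fingers close. It gives the time, the measured TCP pose, the force and the opening at its end, in the units of the state.
- r.read_state(): the state, without advancing time (a new reading comes with each control period).
- viewer.camera(name): name is "scene" or "top" or "wrist"; returns a dict with "img" (400x640x3 uint8, blue, green, red), "range_z" (400x640 float32, m along the optical axis (not along the pixel's ray), 0 where there is no reading), "vertical_fov" (degrees; the focal length in pixels is half the picture's height over the tangent of half this angle, whatever the lens; pixels are square), "cx", "cy" (the principal point, pixels), "rvec" (rotation vector, rad) and "tvec" (3), from world to camera coordinates, as OpenCV has them. Camera axes: x right, y down, z forward; pixel columns grow to the right and rows downward; lengths in m; the calibration is good to about 2 mm. A picture is of the moment at which its call begins.
- r.close_job(): hands the job in, once; it reports no verdict.
The state is a dict: "time": time; "joint_positions": joint angles; "joint_vel": joint speeds; "joint_torque": joint torques, N m; "ee_pos": TCP position; "eef_rot": TCP orientation; "ft_force": force on the tool from outside, world axes, zero at the start; "torque": the same for the moment, N m; "width": finger opening in m.
Only numpy, scipy, OpenCV 4.12 (cv2) and the standard library are available. Lean on these libraries where they do the work, as an engineer would, in place of code of your own. Each camera call takes 0.05 s, during which the arm holds its last target.

## Task

Open the child-proof cleaner bottle that stands loose in the wooden bottle holder. First fold the holder's clamp lever right down so that the bottle is gripped; then grip the black cap, push it down, turn it anticlockwise while pushing until it comes free, and lift it straight up. Finish while still holding the cap level in the gripper a few centimetres (2 to 15) above the mouth of the open bottle, the bottle still clamped upright in its holder, and leave the other things on the worktop where they are.

Things in the scene. Friction and masses are not known exactly. Their poses are not given: they have to be found in the camera images.
- holder: wooden bottle holder fixed to the worktop on rubber feet: board 124 mm (its x) by 232 mm (its y), top 26 mm up. Origin at worktop height below the middle of the jaws, where the bottle stands; z up. +y side: fixed grey V jaw; -y side: sliding grey jaw with rubber pad (both 78 mm high), then a grey cam housing (56 x 46 mm, 80 mm high, centre 102 mm out) with the lever.
- lever (a joint): clamp lever, rad: 0 = raised, pointing outward and up at 65 degrees above level (bottle loose); 1.13 = folded down level, pointing along the holder's -y, at its stop (bottle gripped with about 20 N). Starts at 0 to 0.3. Friction holds it at any angle; about 5 to 8 N at its end move it.
- lever_pivot (a point): centre of the lever's pivot pin: 102 mm from the holder's origin along its -y, 58 mm above the worktop. The lever turns about the holder's x axis.
- lever_grip (a point): point on the upper, bottle-facing face of the lever's black handle, mid-width, 95 mm out from the pivot and 7 mm off the line from the pivot along the lever; moves with it. The handle is a bar 26 mm wide and 14 mm thick from 49 to 111 mm out. Folded down, its upper face is 65 mm above the worktop.
- bottle: white plastic cleaner bottle with plain paper label, round, 62 mm wide, 0.2 to 0.46 kg, standing loose on the board between the jaws. Origin under its centre, z up. Body 98 mm high, shoulder to 112 mm, neck 32 mm wide (41 mm over its three tabs). Closing the clamp shifts it by up to about 4 mm.
- mouth (a point): centre of the bottle's mouth, 140 mm above the bottle's underside
- cap: black ribbed push-and-turn cap, round, 51 mm wide, 34 mm high, 0.04 kg. Origin at the centre of its lower edge, z up; locked on, the lower edge is 122 mm above the bottle's underside. Three inner lugs are held up in notches under the neck's tabs by a spring in the cap; pulled, or turned without pushing (beyond 0.07 rad of play), it stays locked.
- cap_top (a point): centre of the cap's flat top, 182 mm above the worktop when locked on. To open: push the cap down 4 to 6.5 mm (spring: 6 N at rest, 11 N at 3.5 mm, 16 N at 6.5 mm, where it bottoms); keep pushing and turn it anticlockwise seen from above by 0.85 to 1.35 rad, about 60 degrees (a stop follows at 1.4); then it lifts straight off.
- glass: bystander: clear drinking glass, 81 mm wide, 91 mm high; origin under its centre
- mug: bystander: white mug with a handle, 84 mm wide (115 mm with handle), 89 mm high; origin under its centre
- spoon: bystander: metal teaspoon lying flat, 130 mm long; origin under its middle
- tin: bystander: low flat food tin, 86 mm wide, 40 mm high; origin under its centre
- lemon: bystander: lemon, 72 x 57 mm; origin under its centre
- garlic: bystander: garlic bulb, 60 mm; origin under its centre
- nectarine: bystander: nectarine, 67 mm; origin under its centre
Things that resemble listed ones, but are neither listed nor needed, are in the scene too. Several things have the shape of the cap; the one meant has the colours described above.

How it is judged:
On the way, in this order (a step that is already met when the one before it is completed fails the run):
1. the clamp lever is folded down and the bottle, still capped, stands gripped in the holder (value of joint lever above 1.03 rad and z of bottle in the frame of holder below 0.034 m and horizontal distance between bottle and holder below 0.012 m and angle between bottle's own z axis and vertical below 0.1 rad and z of cap in the frame of bottle below 0.128 m and contact force between bottle and holder above 8 N), for 0.2 s.
2. the cap is pushed down against its spring, bottle clamped (value of joint lever above 1.03 rad and z of bottle in the frame of holder below 0.034 m and horizontal distance between bottle and holder below 0.012 m and angle between bottle's own z axis and vertical below 0.1 rad and z of cap in the frame of bottle below 0.1192 m), for 0.05 s.
3. the cap is off the neck, bottle still clamped (value of joint lever above 1.03 rad and z of bottle in the frame of holder below 0.034 m and horizontal distance between bottle and holder below 0.012 m and angle between bottle's own z axis and vertical below 0.1 rad and z of cap in the frame of bottle above 0.145 m), for 0.1 s.
At the end, for the whole second after the job is handed in: Cap in the fingers only, at rest, level within 0.25 rad, its lower edge 15 to 160 mm above the mouth and centre within 35 mm of the bottle's axis; lever past 1.03 rad; bottle between the jaws (12 mm), raised under 8 mm, upright within 0.1 rad (value of joint lever above 1.03 rad and z of bottle in the frame of holder below 0.034 m and horizontal distance between bottle and holder below 0.012 m and angle between bottle's own z axis and vertical below 0.1 rad and z of cap in the frame of bottle between 0.155 and 0.3 m and horizontal distance between cap and bottle below 0.035 m and angle between cap's own z axis and vertical below 0.25 rad and contact force between the fingers and cap above 1 N and contact force between cap and bottle below 0.1 N and linear speed of cap below 0.05 m/s); the arm keeps its last pose, push and grip.
It fails at once if the bottle is tipped over or pulled up out of the holder (angle between bottle's own z axis and vertical above 0.25 rad or z of bottle in the frame of holder above 0.046 m).
It fails at once if another thing on the worktop is pushed more than 30 mm (distance of any of glass, mug, spoon, tin, lemon, garlic, nectarine from where it was at the start of the episode above 0.03 m).
It also fails if it takes over 45 s, if anything falls off the work surface, if the arm or the gripper's body presses on something with over 40 N, if the wrist force passes 120 N, or if a joint passes its speed limit or range.

## Working session

There is one attempt and no reset: what is moved stays moved. The work goes in short steps, Python scripts to look and compute and a tool call to move; the robot and the scene stay as the last step left them, time stands still between calls to the robot, and variables do not carry over. Pictures are saved under pics/ and viewed, and the job is handed in when it is done.

Besides the shell and the picture viewer there is one more tool, called after ">>>" by a JSON object that holds its "op" and its "data", one argument or row to a line. apply_moves: Moves the arm, as the interface text tells. Its arguments: {"type":"object","properties":{"increments":{"type":"array","items":{"type":"object","properties":{"grip":{"type":"number"},"xyz":{"type":"array","items":{"type":"number"}},"rotation":{"type":"array","items":{"type":"number"}}}}},"squeeze":{"type":"number"}},"required":["increments"]}

```bash
mkdir -p pics; ls
python3 - <<'E'
from bench import r, viewer
import cv2, pickle
print(r.read_state())
d={}
for n in ("scene","top","wrist"):
    c=viewer.camera(n); d[n]=c
    cv2.imwrite(f"pics/{n}0.png",c["img"]); print(n,c["vertical_fov"],c["cx"],c["cy"],c["rvec"],c["tvec"])
pickle.dump(d,open("v0.pkl","wb"))
E
```

```text
pics
{'time': 0.0, 'joint_positions': array([ 1.30039962,  0.33287559, -0.06471052,  1.46090971,  0.02162056,
        1.34991684, -0.08851811]), 'joint_vel': array([ 0.00043884, -0.00128269,  0.00112338, -0.00026884,  0.0001544 ,
        0.0007697 , -0.00060236]), 'joint_torque': array([-1.25611703e-03, -6.23250747e+01,  2.38309923e-02, -3.89898705e+01,
       -6.14478788e-02,  3.97861702e-02,  1.50107771e-04]), 'ee_pos': array([ 0.15319695, -0.60555385,  0.22976674]), 'eef_rot': array([ 7.89076709e-01, -6.14294268e-01, -5.81728728e-04, -4.01058133e-04]), 'ft_force': array([-0.50877572,  0.81598681,  0.07813159]), 'torque': array([0.00691523, 0.03227259, 0.01959035]), 'width': 0.08694659844960746}
scene 54.362940516984764 319.8432510564086 195.0774703754234 [ 1.09433835 -2.21692198  1.17266201] [0.25179193 0.37736807 0.84165753]
top 46.314685178887984 325.7372095879314 197.47929016290948 [ 1.64980918 -2.34637343  0.48124913] [0.10855799 0.54835211 1.35714395]
wrist 60.97054096093063 320.9546499449942 201.75862219230032 [-2.31936097  1.80493534  0.22629082] [-0.62453524 -0.03016901  0.3881868 ]
```

View pics/scene0.png

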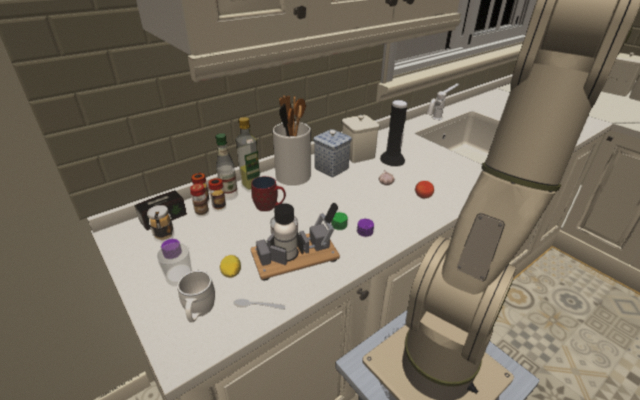

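View pics/top0.png

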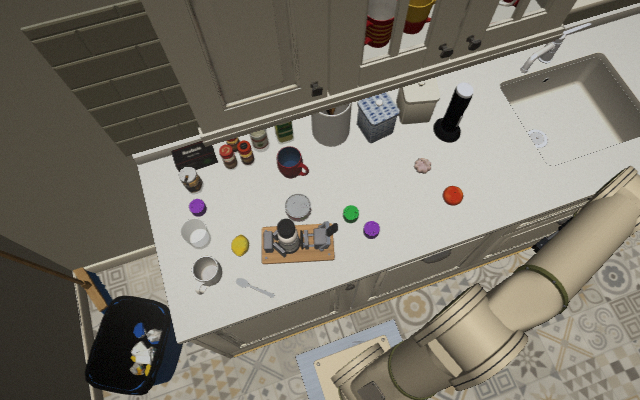

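View pics/wrist0.png

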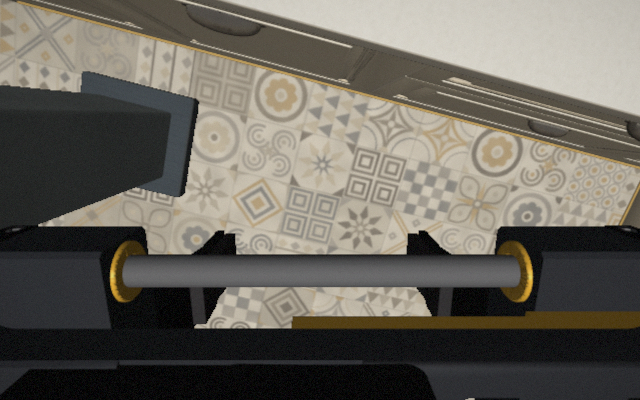

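The black cap is at scene (284,213) / top (287,228). The lookalikes are green at top (351,213) and purple at (371,229) and (197,207). The lever handle is black, at scene (331,212) / top (332,229). I'll enlarge and measure.

```bash
cat > h.py <<'E'
import numpy as np, cv2, pickle
from scipy.spatial.transform import Rotation as R
def K(c):
    f=200/np.tan(np.radians(c["vertical_fov"])/2); return f
def cloud(c):
    f=K(c); z=c["range_z"]; v,u=np.mgrid[0:400,0:640]
    p=np.stack([(u-c["cx"])/f*z,(v-c["cy"])/f*z,z],-1)
    Rm=R.from_rotvec(np.ravel(c["rvec"])).as_matrix()
    w=(p-np.ravel(c["tvec"]))@Rm
    w[z==0]=np.nan
    return w
def ray(c,u,v,zp):
    f=K(c);Rm=R.from_rotvec(np.ravel(c["rvec"])).as_matrix()
    o=-Rm.T@np.ravel(c["tvec"]); d=Rm.T@np.array([(u-c["cx"])/f,(v-c["cy"])/f,1])
    return o+d*(zp-o[2])/d[2]
def proj(c,P):
    f=K(c); q=R.from_rotvec(np.ravel(c["rvec"])).as_matrix()@np.asarray(P)+np.ravel(c["tvec"])
    return q[0]/q[2]*f+c["cx"],q[1]/q[2]*f+c["cy"]
E
python3 - <<'E'
from h import *
d=pickle.load(open("v0.pkl","rb"))
for n,(a,b,x,y) in dict(scene=(230,190,360,285),top=(230,180,400,280)).items():
    cr=d[n]["img"][b:y,a:x]; cv2.imwrite(f"pics/crop_{n}.png",cv2.resize(cr,None,fx=4,fy=4,interpolation=cv2.INTER_CUBIC))
for n,pts in dict(top=[(287,228),(287,226),(332,229),(322,236),(322,231),(308,240),(270,240),(351,213),(371,229),(197,207),(240,245),(298,207),(206,270),(196,234),(263,290)],scene=[(284,213),(284,209),(331,212),(320,235),(295,258),(340,220)]).items():
    w=cloud(d[n])
    for u,v in pts: print(n,u,v,w[v,u].round(4))
E
```

```text
top 287 228 [0.4708 0.0651 0.1858]
top 287 226 [0.4778 0.0631 0.1826]
top 332 229 [ 0.4358 -0.0612  0.1491]
top 322 236 [ 0.4464 -0.0328  0.0825]
top 322 231 [ 0.4637 -0.0389  0.077 ]
top 308 240 [0.4671 0.0082 0.0257]
top 270 240 [0.4908 0.123  0.0763]
top 351 213 [ 0.5038 -0.1536  0.0358]
top 371 229 [nan nan nan]
top 197 207 [0.6943 0.3159 0.0381]
top 240 245 [0.5116 0.2161 0.0627]
top 298 207 [0.5828 0.003  0.0355]
top 206 270 [0.4881 0.3443 0.0074]
top 196 234 [0.6142 0.345  0.0135]
top 263 290 [0.3657 0.1922 0.0075]
scene 284 213 [0.4631 0.0785 0.1801]
scene 284 209 [0.4783 0.0685 0.1794]
scene 331 212 [nan nan nan]
scene 320 235 [ 0.434  -0.0172  0.077 ]
scene 295 258 [0.4478 0.0599 0.0233]
scene 340 220 [ 0.4982 -0.1469  0.0285]
```

View pics/crop_scene.png

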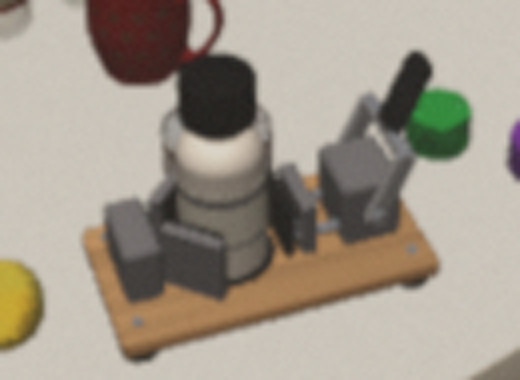

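View pics/crop_top.png

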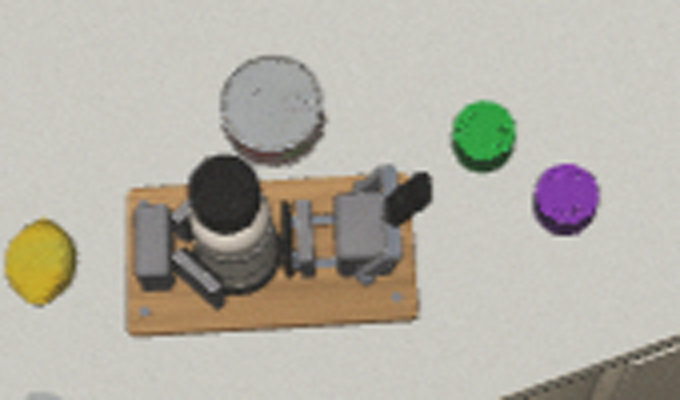

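The crops confirm it: the only black cap is on the white bottle in the holder, and the lever is raised on the right with a black handle. Next I measure the board, cap and lever.

Run:
```python
from h import *
d=pickle.load(open("v0.pkl","rb"))
c=d["top"]; hsv=cv2.cvtColor(c["img"],cv2.COLOR_BGR2HSV)
m=((hsv[...,0]>5)&(hsv[...,0]<20)&(hsv[...,1]>90)&(hsv[...,2]>80)).astype(np.uint8)
m[:, :255]=0; m[:,345:]=0; m[:215]=0; m[275:]=0
v,u=np.nonzero(m); print(m.sum(),u.min(),u.max(),v.min(),v.max())
P=np.array([ray(c,a,b,0.026)[:2] for a,b in zip(u,v)])
rc=cv2.minAreaRect((P*1000).astype(np.float32)); print("rect",rc); print(cv2.boxPoints(rc))
w=cloud(c); print("board z",np.nanmedian(w[m>0][:,2]))
for n,(a,b,x,y) in dict(top=(265,210,310,250),scene=(265,195,305,235)).items():
    c=d[n]; w=cloud(c); g=c["img"].max(-1)
    mm=np.zeros((400,640),bool); mm[b:y,a:x]=True
    k=mm&(g<50)&(w[...,2]>0.165)&(w[...,2]<0.2)
    q=w[k]; print(n,"cap z",len(q),np.median(q[:,2]),"xy",np.median(q[:,:2],0))
    k2=(mm&(g<55)).astype(np.uint8); cs,_=cv2.findContours(k2,0,2); cc=max(cs,key=cv2.contourArea); print(cv2.boundingRect(cc))
    # top-face circle
    pts=np.array([ray(c,p[0][0],p[0][1],0.182)[:2] for p in cc]); print((pts*1000).round().astype(int).tolist())
for n,(a,b,x,y) in dict(top=(322,218,345,242),scene=(320,198,345,230)).items():
    c=d[n]; w=cloud(c); g=c["img"].max(-1)
    mm=np.zeros((400,640),bool); mm[b:y,a:x]=True
    k=mm&(g<55); vv,uu=np.nonzero(k)
    print(n,"lever px",len(uu),cv2.fitLine(np.stack([uu,vv],1).astype(np.float32),2,0,.01,.01).ravel(),uu.min(),uu.max(),vv.min(),vv.max())
    q=w[k]; q=q[~np.isnan(q[:,0])]; print(q[np.argsort(q[:,2])].round(3)[::6].tolist())
```

```text
1157 262 333 223 263
rect ((469.2705383300781, 43.64051818847656), (227.6608123779297, 123.03357696533203), 73.78900909423828)
[[378.42102 -48.49004]
 [496.5628  -82.83798]
 [560.12006 135.77107]
 [441.97827 170.11902]]
board z 0.02575858380153632
top cap z 193 0.18180622755262885 xy [0.47576488 0.06777166]
(278, 219, 17, 19)
[[502, 65], [500, 68], [501, 71], [493, 86], [478, 90], [474, 89], [472, 92], [464, 89], [462, 90], [450, 84], [444, 68], [446, 64], [445, 62], [447, 58], [450, 57], [452, 53], [455, 52], [457, 49], [468, 45], [472, 47], [478, 45], [482, 46], [485, 46], [493, 49], [494, 52], [498, 54]]
scene cap z 223 0.17846598369285863 xy [0.47246229 0.07342313]
(275, 204, 19, 20)
[[500, 67], [498, 71], [500, 73], [497, 78], [501, 82], [457, 109], [452, 110], [449, 112], [444, 112], [442, 110], [438, 110], [436, 108], [431, 108], [422, 96], [424, 92], [423, 90], [424, 86], [423, 84], [425, 80], [431, 75], [433, 71], [437, 69], [442, 68], [466, 51], [482, 50], [485, 54], [491, 54]]
top lever px 83 [  0.6725112  -0.7400869 331.48193   229.56627  ] 327 336 224 235
[[0.436, -0.046, 0.108], [0.442, -0.048, 0.118], [0.439, -0.05, 0.123], [0.441, -0.051, 0.126], [0.438, -0.053, 0.133], [0.435, -0.055, 0.139], [0.44, -0.057, 0.141], [0.438, -0.059, 0.144], [0.43, -0.059, 0.148], [0.426, -0.067, 0.152], [0.439, -0.065, 0.155], [0.445, -0.074, 0.157], [0.431, -0.066, 0.158], [0.44, -0.066, 0.159]]
scene lever px 108 [  0.43823883  -0.89885855 330.8611     213.01852   ] 325 336 204 221
[[0.453, -0.05, 0.11], [0.433, -0.048, 0.113], [0.446, -0.047, 0.116], [0.433, -0.051, 0.118], [0.435, -0.052, 0.12], [0.432, -0.057, 0.123], [0.436, -0.053, 0.126], [0.43, -0.055, 0.129], [0.437, -0.054, 0.132], [0.438, -0.054, 0.135], [0.429, -0.061, 0.137], [0.444, -0.059, 0.14], [0.438, -0.058, 0.143], [0.429, -0.064, 0.146], [0.445, -0.063, 0.147], [0.438, -0.061, 0.152], [0.433, -0.064, 0.154], [0.443, -0.069, 0.156]]
```

```bash
cat >> h.py <<'E'
O=np.array([.475,.068]); EY=np.array([.279,.960]); EX=np.array([.960,-.279])
def delta(target,az_deg=None):
    """target TCP world; tool-down, tool x at azimuth az -> shift mm in tool axes, rotvec deg"""
    from bench import r
    st=r.read_state(); Rt=R.from_quat(st["eef_rot"]); d=Rt.inv().apply(np.asarray(target)-st["ee_pos"])*1000
    x=Rt.apply([1,0,0]); az=np.degrees(np.arctan2(x[1],x[0]))
    rv=None
    if az_deg is not None:
        a=np.radians(az_deg); M=np.array([[np.cos(a),np.sin(a),0],[np.sin(a),-np.cos(a),0],[0,0,-1]]).T
        M=np.stack([[np.cos(a),np.sin(a),0],[np.sin(a),-np.cos(a),0],[0,0,-1]],1)
        rv=np.degrees((Rt.inv()*R.from_matrix(M)).as_rotvec())
    print("t",round(st["time"],2),"pos",st["ee_pos"].round(4),"az",az.round(1),"F",st["ft_force"].round(1),"w",round(st["width"],4),"q",st["joint_positions"].round(2))
    print("shift",d.round(1),"rot",None if rv is None else rv.round(1))
def hs(s,z): return np.r_[O-EY*s,z]
E
python3 -c "
from h import *
delta(hs(.105,.23),-16.2)"
```

```text
t 0.15 pos [ 0.1532 -0.6057  0.23  ] az -75.8 F [ 0.  -0.5 -0. ] w 0.087 q [ 1.3   0.33 -0.06  1.46  0.02  1.35 -0.09]
shift [-4.836e+02 -4.241e+02  4.000e-01] rot [ -0.    0.1 -59.6]
```

>>> {"op": "apply_moves", "data": {
  "increments": [
    {"grip":255,"xyz":[-50,-40,0],"rotation":[0,0,-10]},
    {"grip":255,"xyz":[-95,-80,0],"rotation":[0,0,-20]},
    {"grip":255,"xyz":[-140,-120,0],"rotation":[0,0,-30]},
    {"grip":255,"xyz":[-190,-160,0],"rotation":[0,0,-40]},
    {"grip":255,"xyz":[-235,-205,0],"rotation":[0,0,-50]}
  ],
  "squeeze": 20
}}

```text
time: 0.78
ee_pos: [0.2933, -0.3279, 0.2302]
eef_rot: [0.975, -0.221, -0.0, -0.0]
ft_force: [0.7, 0.5, 0.5]
width: 0.0448
```

```bash
python3 -c "
from h import *
delta(hs(.105,.23),-16.2)"
```

```text
t 0.78 pos [ 0.2933 -0.3279  0.2302] az -25.5 F [0.7 0.5 0.5] w 0.0448 q [ 1.1  -0.06 -0.35  1.9  -0.02  1.3   0.32]
shift [ 1.05e+01 -3.32e+02  2.00e-01] rot [-0.   0.  -9.3]
```

>>> {"op": "apply_moves", "data": {
  "increments": [
    {"grip":255,"xyz":[2,-60,0],"rotation":[0,0,-9]},
    {"grip":255,"xyz":[4,-120,0],"rotation":[0,0,-9]},
    {"grip":255,"xyz":[6,-180,0],"rotation":[0,0,-9]},
    {"grip":255,"xyz":[8,-240,0],"rotation":[0,0,-9]},
    {"grip":255,"xyz":[10,-300,0],"rotation":[0,0,-9]}
  ]
}}

```text
time: 1.4
ee_pos: [0.4319, -0.0597, 0.2303]
eef_rot: [0.99, -0.144, 0.0, 0.0]
ft_force: [1.2, -1.4, 0.4]
width: 0.0018
```

Run:
```python
from h import *
delta(hs(.105,.23),-16.2)
delta(hs(.108,.152),-16.2)
```

```text
t 1.4 pos [ 0.4319 -0.0597  0.2303] az -16.5 F [ 1.2 -1.4  0.4] w 0.0018 q [ 0.81 -0.07 -0.74  1.89 -0.05  1.3  -0.2 ]
shift [  5.6 -29.7   0.3] rot [ 0.  -0.  -0.3]
t 1.4 pos [ 0.4319 -0.0597  0.2303] az -16.5 F [ 1.2 -1.4  0.4] w 0.0018 q [ 0.81 -0.07 -0.74  1.89 -0.05  1.3  -0.2 ]
shift [  5.6 -26.7  78.3] rot [ 0.  -0.  -0.3]
```

>>> {"op": "apply_moves", "data": {
  "increments": [
    {"grip":255,"xyz":[6,-15,0],"rotation":[0,0,0]},
    {"grip":255,"xyz":[6,-30,0],"rotation":[0,0,0]},
    {"grip":255,"xyz":[6,-32,20],"rotation":[0,0,0]}
  ]
}}

```text
time: 1.78
ee_pos: [0.4477, -0.0295, 0.211]
eef_rot: [0.99, -0.143, 0.001, 0.0]
ft_force: [-0.2, -1.3, -0.1]
width: 0.0004
```

Run:
```python
from h import *
from bench import viewer
c=viewer.camera("scene"); cv2.imwrite("pics/s1.png",cv2.resize(c["img"][120:300,210:420],None,fx=3,fy=3))
c=viewer.camera("top"); cv2.imwrite("pics/t1.png",cv2.resize(c["img"][150:300,230:440],None,fx=3,fy=3))
delta(hs(.105,.152),-16.2)
```

```text
t 1.88 pos [ 0.4457 -0.0303  0.2087] az -16.5 F [ 0.5 -0.6  0.1] w 0.0003 q [ 0.77 -0.01 -0.79  1.9  -0.01  1.25 -0.3 ]
shift [ 0.9  2.3 56.7] rot [ 0.   0.2 -0.3]
```

View pics/s1.png

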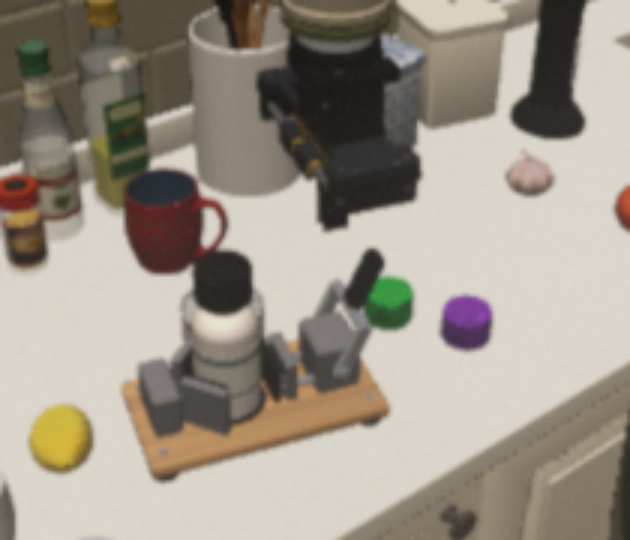

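View pics/t1.png

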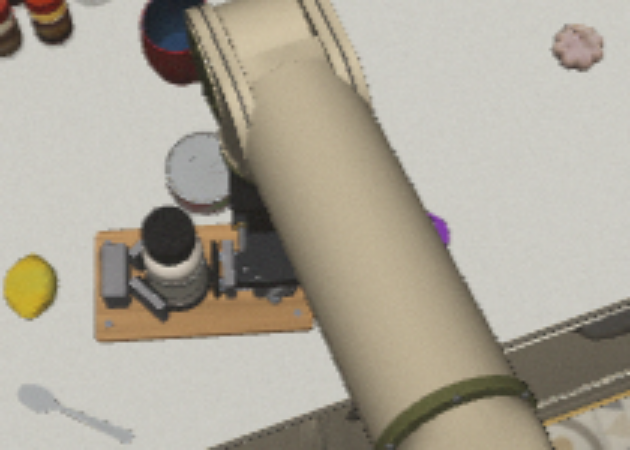

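The scene view shows the closed finger tip at crop (333,222), above and on the bottle side of the lever tip at (372,262), with the bottle and cap untouched. I'll go down and then sweep the lever.

>>> {"op": "apply_moves", "data": {
  "increments": [
    {"grip":255,"xyz":[1,1,30],"rotation":[0,0,0]},
    {"grip":255,"xyz":[1,2,57],"rotation":[0,0,0]},
    {"grip":255,"xyz":[1,10,57],"rotation":[0,0,0]},
    {"grip":255,"xyz":[1,20,57],"rotation":[0,0,0]}
  ]
}}

```text
time: 2.38
ee_pos: [0.4412, -0.0505, 0.153]
eef_rot: [0.99, -0.143, -0.001, -0.0]
ft_force: [0.9, 4.6, -0.6]
width: 0.0001
```

Run:
```python
from h import *
for a in (50,35,20,10,0):
    t=np.radians(a); delta(hs(.102-.0095+.092*np.cos(t)-.007*np.sin(t),.066+.092*np.sin(t)+.007*np.cos(t)),-16.2)
```

```text
t 2.38 pos [ 0.4412 -0.0505  0.153 ] az -16.5 F [ 0.9  4.6 -0.6] w 0.0001 q [ 0.79  0.04 -0.78  1.98  0.03  1.13 -0.29]
shift [-0.5 23.  12. ] rot [ 0.   0.1 -0.3]
t 2.38 pos [ 0.4412 -0.0505  0.153 ] az -16.5 F [ 0.9  4.6 -0.6] w 0.0001 q [ 0.79  0.04 -0.78  1.98  0.03  1.13 -0.29]
shift [-0.4 40.5 28.5] rot [ 0.   0.1 -0.3]
t 2.38 pos [ 0.4412 -0.0505  0.153 ] az -16.5 F [ 0.9  4.6 -0.6] w 0.0001 q [ 0.79  0.04 -0.78  1.98  0.03  1.13 -0.29]
shift [-0.3 53.2 49. ] rot [ 0.   0.1 -0.3]
t 2.38 pos [ 0.4412 -0.0505  0.153 ] az -16.5 F [ 0.9  4.6 -0.6] w 0.0001 q [ 0.79  0.04 -0.78  1.98  0.03  1.13 -0.29]
shift [-0.2 58.6 64.2] rot [ 0.   0.1 -0.3]
t 2.38 pos [ 0.4412 -0.0505  0.153 ] az -16.5 F [ 0.9  4.6 -0.6] w 0.0001 q [ 0.79  0.04 -0.78  1.98  0.03  1.13 -0.29]
shift [-0.2 61.2 80. ] rot [ 0.   0.1 -0.3]
```

>>> {"op": "apply_moves", "data": {
  "increments": [
    {"grip":255,"xyz":[0,12,6],"rotation":[0,0,0]},
    {"grip":255,"xyz":[0,23,13],"rotation":[0,0,0]},
    {"grip":255,"xyz":[0,32,21],"rotation":[0,0,0]},
    {"grip":255,"xyz":[0,41,30],"rotation":[0,0,0]},
    {"grip":255,"xyz":[0,47,40],"rotation":[0,0,0]}
  ]
}}

```text
time: 3.0
ee_pos: [0.428, -0.0966, 0.1128]
eef_rot: [0.99, -0.144, -0.0, 0.0]
ft_force: [1.8, 0.1, 5.0]
width: 0.0001
```

Run:
```python
from h import *
delta(hs(.185,.073),-16.2)
```

```text
t 3.0 pos [ 0.428  -0.0966  0.1128] az -16.5 F [1.8 0.1 5. ] w 0.0001 q [ 0.83  0.08 -0.73  2.04  0.06  1.04 -0.22]
shift [-0.7 13.8 39.8] rot [ 0.   0.  -0.3]
```

>>> {"op": "apply_moves", "data": {
  "increments": [
    {"grip":255,"xyz":[0,6,10],"rotation":[0,0,0]},
    {"grip":255,"xyz":[0,11,20],"rotation":[0,0,0]},
    {"grip":255,"xyz":[0,13,29],"rotation":[0,0,0]},
    {"grip":255,"xyz":[0,14,36],"rotation":[0,0,0]},
    {"grip":255,"xyz":[0,14,40],"rotation":[0,0,0]}
  ]
}}

```text
time: 3.62
ee_pos: [0.4242, -0.1106, 0.0727]
eef_rot: [0.99, -0.144, -0.0, 0.001]
ft_force: [-8.2, 1.9, 36.2]
width: 0.0005
```

>>> {"op": "apply_moves", "data": {
  "increments": [
    {"grip":255,"xyz":[0,0,0],"rotation":[0,0,0]},
    {"grip":255,"xyz":[0,0,-15],"rotation":[0,0,0]},
    {"grip":255,"xyz":[0,0,-60],"rotation":[0,0,0]},
    {"grip":0,"xyz":[0,0,-120],"rotation":[0,0,0]},
    {"grip":0,"xyz":[0,10,-170],"rotation":[0,0,0]}
  ]
}}

```text
time: 4.25
ee_pos: [0.4212, -0.1198, 0.245]
eef_rot: [0.99, -0.143, -0.0, 0.001]
ft_force: [0.4, -1.2, -0.1]
width: 0.0132
```

Run:
```python
from h import *
from bench import viewer
d={}
for n,(a,b,x,y) in dict(scene=(210,160,400,300),top=(230,150,440,300)).items():
    c=viewer.camera(n); d[n]=c; cv2.imwrite(f"pics/{n}2.png",cv2.resize(c["img"][b:y,a:x],None,fx=3,fy=3))
pickle.dump(d,open("v2.pkl","wb"))
for n,(a,b,x,y) in dict(top=(265,210,310,250),scene=(265,195,305,235)).items():
    c=d[n]; w=cloud(c); g=c["img"].max(-1)
    mm=np.zeros((400,640),bool); mm[b:y,a:x]=True
    k=mm&(g<50)&(w[...,2]>0.178)&(w[...,2]<0.187)
    q=w[k]; print(n,"cap z",len(q),np.median(q[:,2]),"xy mean",q[:,:2].mean(0),"minmax",q.min(0),q.max(0))
delta(np.r_[O,.24])
```

```text
top cap z 151 0.18219301317421774 xy mean [0.47781546 0.06949719] minmax [0.45575767 0.04750677 0.17801967] [0.50193536 0.09233011 0.18696911]
scene cap z 133 0.1794346541699095 xy mean [0.47912623 0.07339891] minmax [0.45596906 0.05163741 0.17801789] [0.50200414 0.09691539 0.18198473]
t 4.35 pos [ 0.4231 -0.1216  0.2478] az -16.6 F [ 1.6 -0.7 -0.5] w 0.0206 q [ 0.91 -0.07 -0.69  1.86 -0.04  1.33 -0.06]
shift [  -4.5 -196.6    7.1] rot None
```

View pics/scene2.png

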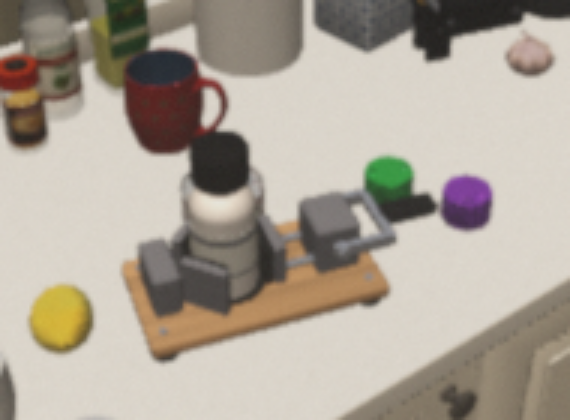

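View pics/top2.png

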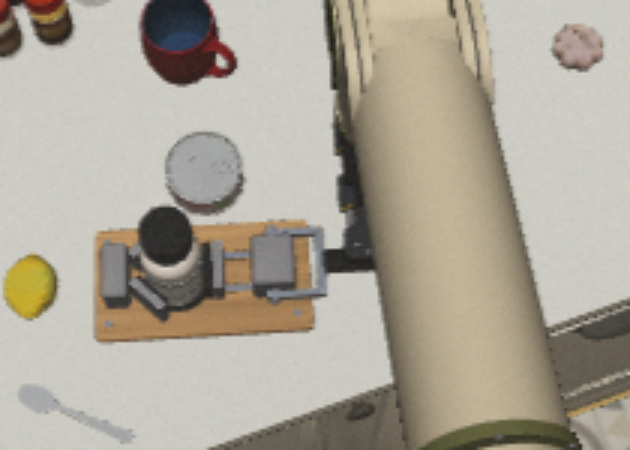

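The lever now lies level (black handle at scene crop (410,207)), the sliding jaw is against the bottle, and the bottle is upright. Two views put the cap at about (0.4787, 0.0715), top 0.181. Next I go above the cap.

Run:
```python
from h import *
delta([.4787,.0715,.245],-16.5)
```

```text
t 4.35 pos [ 0.4231 -0.1216  0.2478] az -16.6 F [ 1.6 -0.7 -0.5] w 0.0206 q [ 0.91 -0.07 -0.69  1.86 -0.04  1.33 -0.06]
shift [  -1.9 -201.     2.1] rot [ 0.2 -0.4 -0.1]
```

>>> {"op": "apply_moves", "data": {
  "increments": [
    {"grip":0,"xyz":[0,-55,0],"rotation":[0,0,0]},
    {"grip":0,"xyz":[-1,-110,0],"rotation":[0,0,0]},
    {"grip":0,"xyz":[-2,-160,0],"rotation":[0,0,0]},
    {"grip":0,"xyz":[-2,-201,2],"rotation":[0,0,0]},
    {"grip":0,"xyz":[-2,-201,2],"rotation":[0,0,0]}
  ],
  "squeeze": 55
}}

```text
time: 4.97
ee_pos: [0.4782, 0.0745, 0.2445]
eef_rot: [0.99, -0.142, 0.003, 0.002]
ft_force: [-0.5, 0.3, -0.9]
width: 0.0703
```

Run:
```python
from h import *
from bench import viewer
delta([.4787,.0715,.160],-16.5)
d={}
for n in("wrist","scene"):
    c=viewer.camera(n); cv2.imwrite(f"pics/{n}3.png",c["img"]); d[n]=c
pickle.dump(d,open("v3.pkl","wb"))
c=d["wrist"]; w=cloud(c); k=(w[...,2]>.176)&(w[...,2]<.188)&(np.hypot(w[...,0]-.478,w[...,1]-.071)<.035)
q=w[k]; print(len(q)); 
if len(q): print(q.mean(0),q.min(0),q.max(0))
```

```text
t 4.97 pos [0.4782 0.0745 0.2445] az -16.3 F [-0.5  0.3 -0.9] w 0.0703 q [ 0.67  0.08 -0.95  1.76  0.07  1.33 -0.58]
shift [ 0.8  2.5 84.5] rot [ 0.2 -0.3  0.2]
4292
[0.48004619 0.07231005 0.18058375] [0.45355433 0.04622331 0.17602996] [0.505386   0.09644948 0.18322334]
```

View pics/wrist3.png

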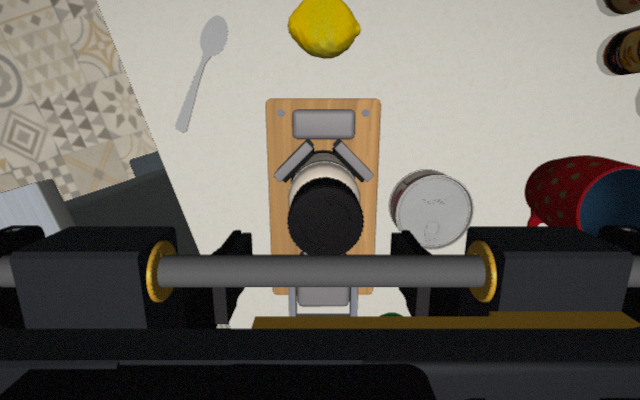

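The wrist view shows the cap's top disc at (326,216), centred between the open fingers. It measures (0.4795, 0.0718), top 0.181, 51 mm wide, which matches. I descend and grip.

>>> {"op": "apply_moves", "data": {
  "increments": [
    {"grip":0,"xyz":[1,2,30],"rotation":[0,0,0]},
    {"grip":0,"xyz":[1,2,60],"rotation":[0,0,0]},
    {"grip":0,"xyz":[1,2,84],"rotation":[0,0,0]},
    {"grip":255,"xyz":[1,2,85],"rotation":[0,0,0]},
    {"grip":255,"xyz":[1,2,85],"rotation":[0,0,0]}
  ],
  "squeeze": 55
}}

```text
time: 5.7
ee_pos: [0.4793, 0.0677, 0.1603]
eef_rot: [0.989, -0.145, 0.003, 0.003]
ft_force: [0.4, 0.1, 0.1]
width: 0.0742
```

>>> {"op": "apply_moves", "data": {
  "increments": [
    {"grip":255,"xyz":[0,0,0],"rotation":[0,0,0]},
    {"grip":255,"xyz":[0,0,0],"rotation":[0,0,0]}
  ]
}}

```text
time: 5.95
ee_pos: [0.4797, 0.0675, 0.1611]
eef_rot: [0.989, -0.145, 0.004, 0.003]
ft_force: [-0.6, -0.3, -0.2]
width: 0.0545
```

Run:
```python
from h import *
delta([.4795,.0718,.160],-16.5)
```

```text
t 5.95 pos [0.4797 0.0675 0.1611] az -16.7 F [-0.6 -0.3 -0.2] w 0.0545 q [ 0.64  0.17 -0.94  1.88  0.16  1.16 -0.65]
shift [-1.4 -4.1  1. ] rot [ 0.3 -0.4 -0.2]
```

>>> {"op": "apply_moves", "data": {
  "increments": [
    {"grip":0,"xyz":[-1,-4,1],"rotation":[0,0,0]},
    {"grip":255,"xyz":[-1,-4,1],"rotation":[0.3,-0.4,0]},
    {"grip":255,"xyz":[-1,-4,1],"rotation":[0.3,-0.4,0]},
    {"grip":255,"xyz":[-1,-4,1],"rotation":[0.3,-0.4,0]},
    {"grip":255,"xyz":[-1,-4,1],"rotation":[0.3,-0.4,0]}
  ]
}}

```text
time: 6.58
ee_pos: [0.4803, 0.0715, 0.1601]
eef_rot: [0.989, -0.145, 0.001, -0.0]
ft_force: [2.9, -0.0, -1.9]
width: 0.0504
```

Run:
```python
from h import *
from bench import viewer
delta([.4795,.0718,.160],-16.5)
c=viewer.camera("wrist"); cv2.imwrite("pics/wrist4.png",c["img"])
c=viewer.camera("scene"); cv2.imwrite("pics/scene4.png",cv2.resize(c["img"][140:290,210:400],None,fx=3,fy=3))
delta([.4795,.0718,.160],-16.5)
```

```text
t 6.58 pos [0.4803 0.0715 0.1601] az -16.7 F [ 2.9 -0.  -1.9] w 0.0504 q [ 0.64  0.18 -0.94  1.87  0.16  1.17 -0.65]
shift [-0.9 -0.1  0.1] rot [-0.1 -0.1 -0.2]
t 6.67 pos [0.4803 0.0715 0.1601] az -16.7 F [ 3.6 -1.3 -2.2] w 0.0506 q [ 0.64  0.18 -0.94  1.87  0.16  1.17 -0.65]
shift [-0.8 -0.1  0.1] rot [-0.1 -0.1 -0.2]
```

View pics/wrist4.png

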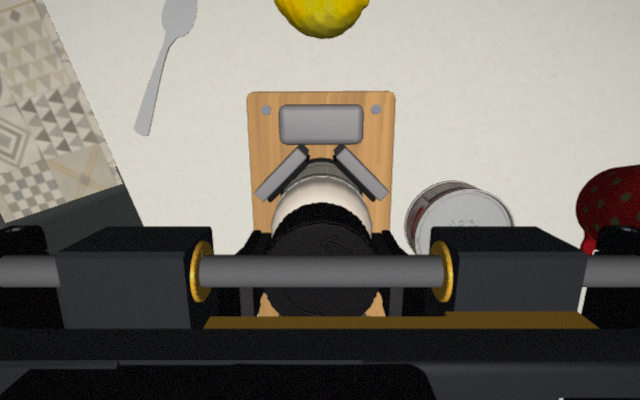

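View pics/scene4.png

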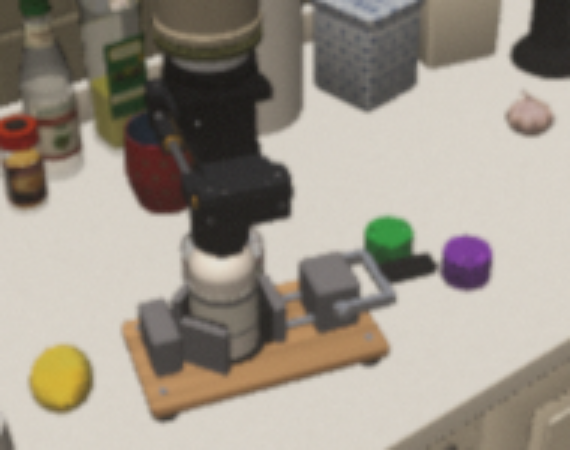

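The cap is centred between the pads, 50.5 mm wide. Now I push down.

>>> {"op": "apply_moves", "data": {
  "increments": [
    {"grip":255,"xyz":[0,0,2],"rotation":[0,0,0]},
    {"grip":255,"xyz":[0,0,4],"rotation":[0,0,0]},
    {"grip":255,"xyz":[0,0,6],"rotation":[0,0,0]},
    {"grip":255,"xyz":[0,0,6],"rotation":[0,0,0]}
  ],
  "squeeze": 58
}}

```text
time: 7.18
ee_pos: [0.4806, 0.0715, 0.1551]
eef_rot: [0.989, -0.145, 0.001, -0.0]
ft_force: [-1.8, -2.5, 13.1]
width: 0.0506
```

Run:
```python
from h import *
delta([.4795,.0718,.154],-16.5)
```

```text
t 7.17 pos [0.4806 0.0715 0.1551] az -16.7 F [-1.8 -2.5 13.1] w 0.0506 q [ 0.63  0.18 -0.94  1.88  0.16  1.16 -0.66]
shift [-1.2 -0.   1.1] rot [-0.  -0.1 -0.2]
```

13 N at 5 mm down matches the spring, so the cap isn't slipping. I keep pushing and turn anticlockwise, which is negative about tool z.

>>> {"op": "apply_moves", "data": {
  "increments": [
    {"grip":255,"xyz":[0,0,2],"rotation":[0,0,0]},
    {"grip":255,"xyz":[0,0,2],"rotation":[0,0,-7]},
    {"grip":255,"xyz":[0,0,2],"rotation":[0,0,-14]},
    {"grip":255,"xyz":[0,0,2],"rotation":[0,0,-21]},
    {"grip":255,"xyz":[0,0,2],"rotation":[0,0,-28]}
  ]
}}

```text
time: 7.8
ee_pos: [0.4816, 0.0721, 0.1546]
eef_rot: [0.995, 0.101, 0.002, 0.0]
ft_force: [-0.5, 0.3, 13.0]
width: 0.0507
```

Run:
```python
from h import *
from bench import r
delta([.4803,.0715,.154],-16.5); print(r.read_state()["torque"])
```

```text
t 7.8 pos [0.4816 0.0721 0.1546] az 11.6 F [-0.5  0.3 13. ] w 0.0507 q [ 0.69  0.2  -1.    1.88  0.19  1.16 -0.18]
shift [-1.4  0.4  0.6] rot [-0.  -0.3 28.1]
[-0.03454898  0.04247233 -0.07359356]
```

>>> {"op": "apply_moves", "data": {
  "increments": [
    {"grip":255,"xyz":[-1,0,1.5],"rotation":[0,0,-7]},
    {"grip":255,"xyz":[-1,0,1.5],"rotation":[0,0,-14]},
    {"grip":255,"xyz":[-1,0,1.5],"rotation":[0,0,-21]},
    {"grip":255,"xyz":[-1,0,1.5],"rotation":[0,0,-28]},
    {"grip":255,"xyz":[-1,0,1.5],"rotation":[0,0,-35]}
  ]
}}

```text
time: 8.43
ee_pos: [0.481, 0.0724, 0.1543]
eef_rot: [0.918, 0.397, 0.002, 0.001]
ft_force: [-4.2, -1.3, 13.8]
width: 0.0504
```

Run:
```python
from h import *
from bench import r,viewer
delta([.4803,.0715,.154],-16.5); print(r.read_state()["torque"])
c=viewer.camera("wrist"); cv2.imwrite("pics/wrist5.png",c["img"])
```

```text
t 8.43 pos [0.481  0.0724 0.1543] az 46.8 F [-4.2 -1.3 13.8] w 0.0504 q [ 0.76  0.23 -1.1   1.88  0.22  1.16  0.4 ]
shift [-1.1  0.1  0.3] rot [ 0.1 -0.3 63.3]
[-0.21095631  0.64454299 -0.13236138]
```

View pics/wrist5.png

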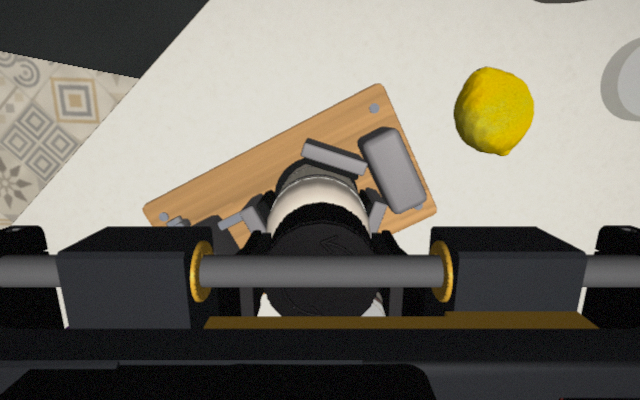

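I've turned 63° while pushing at about 13 N. I'll add 3°, then lift gently and watch the force.

>>> {"op": "apply_moves", "data": {
  "increments": [
    {"grip":255,"xyz":[-1,0,1],"rotation":[0,0,-3]},
    {"grip":255,"xyz":[-1,0,-2],"rotation":[0,0,-3]},
    {"grip":255,"xyz":[-1,0,-6],"rotation":[0,0,-3]},
    {"grip":255,"xyz":[-1,0,-9],"rotation":[0,0,-3]}
  ]
}}

```text
time: 8.98
ee_pos: [0.4803, 0.0719, 0.1636]
eef_rot: [0.906, 0.424, 0.002, 0.001]
ft_force: [0.7, 0.0, 1.0]
width: 0.0509
```

Run:
```python
from h import *
from bench import r,viewer
delta([.4803,.0715,.154],-16.5); print(r.read_state()["torque"])
```

```text
t 8.97 pos [0.4803 0.0719 0.1636] az 50.2 F [0.7 0.  1. ] w 0.0509 q [ 0.78  0.22 -1.11  1.87  0.21  1.18  0.47]
shift [-0.4  0.3  9.6] rot [ 0.1 -0.3 66.7]
[ 0.09077025 -0.24708909  0.05133335]
```

There's no pull at 3.5 mm above the locked height, so the cap is free. I lift it straight up.

>>> {"op": "apply_moves", "data": {
  "increments": [
    {"grip":255,"xyz":[0,0,-12],"rotation":[0,0,0]},
    {"grip":255,"xyz":[0,0,-27],"rotation":[0,0,0]},
    {"grip":255,"xyz":[0,0,-42],"rotation":[0,0,0]},
    {"grip":255,"xyz":[0,0,-57],"rotation":[0,0,0]},
    {"grip":255,"xyz":[0,0,-67],"rotation":[0,0,0]}
  ]
}}

```text
time: 9.6
ee_pos: [0.4801, 0.0719, 0.2318]
eef_rot: [0.906, 0.424, 0.003, 0.001]
ft_force: [0.1, 0.8, 0.2]
width: 0.0508
```

>>> {"op": "apply_moves", "data": {
  "increments": [
    {"grip":255,"xyz":[0,0,0],"rotation":[0,0,0]},
    {"grip":255,"xyz":[0,0,0],"rotation":[0,0,0]},
    {"grip":255,"xyz":[0,0,0],"rotation":[0,0,0]},
    {"grip":255,"xyz":[0,0,0],"rotation":[0,0,0]}
  ]
}}

```text
time: 10.1
ee_pos: [0.4799, 0.072, 0.2315]
eef_rot: [0.906, 0.424, 0.003, 0.001]
ft_force: [0.8, 0.7, -0.6]
width: 0.0509
```

Run:
```python
from h import *
from bench import r,viewer
delta([.4803,.0715,.230],-16.5); print(r.read_state()["joint_vel"].round(3))
c=viewer.camera("wrist"); cv2.imwrite("pics/wrist6.png",c["img"])
c=viewer.camera("scene"); cv2.imwrite("pics/scene6.png",cv2.resize(c["img"][120:290,210:400],None,fx=3,fy=3))
delta([.4803,.0715,.230],-16.5)
```

```text
t 10.1 pos [0.4799 0.072  0.2315] az 50.2 F [ 0.8  0.7 -0.6] w 0.0509 q [ 0.84  0.13 -1.14  1.78  0.12  1.31  0.55]
shift [-0.1  0.6  1.5] rot [ 0.1 -0.3 66.7]
[-0.    -0.002 -0.003 -0.003  0.001 -0.001  0.001]
t 10.2 pos [0.48   0.072  0.2316] az 50.2 F [-1.   0.3 -0. ] w 0.0507 q [ 0.84  0.13 -1.14  1.78  0.12  1.31  0.55]
shift [-0.2  0.5  1.6] rot [ 0.1 -0.3 66.7]
```

View pics/wrist6.png

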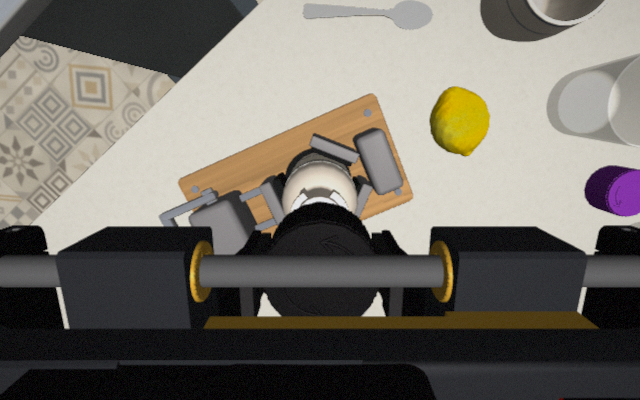

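View pics/scene6.png

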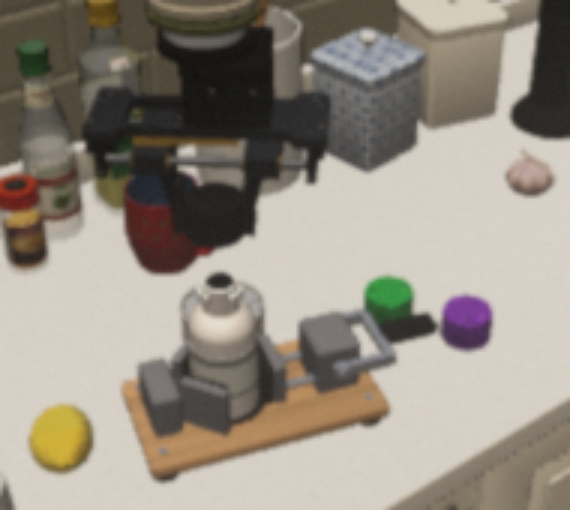

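The scene view shows the open mouth at crop (218,280), the cap level in the fingers at (213,215), the bottle upright and clamped, and the lever level. I hand in.

```bash
python3 -c "
from bench import r
print(r.close_job())"
```

```text
the job is handed in; nothing more can be done
None
```

The bottle is open and the job is handed in at about 10.2 s. No verdict is reported, so the result below rests on my own checks.

- **Lever:** I folded it down with the closed fingers until it met its stop. The force on the tool reached 36 N there, and the picture showed the lever lying level.
- **Cap:** I gripped it at about 50.5 mm and pushed it down about 6 mm. The spring pushed back with 13 to 14 N. I turned it about 66° anticlockwise while pushing, and it then lifted without any pull.
- **Last checks:** The cap was at rest and level in the fingers. From how far I lifted it, its lower edge is about 53 mm above the mouth, and it is centred on the bottle's axis to within a few millimetres. In the last pictures the bottle stood upright in the jaws with its mouth open, the lever was still level, and nothing in view had visibly moved.
- **Not measured:** I judged the lever angle, the bottle's position and the other things on the worktop by eye from those pictures.
- **Disagreement:** The scene and top cameras differed by about 4 mm on the cap's position along y. The wrist camera settled it. The hand also stopped 4 mm off in y on the first descent, and I corrected that before gripping.

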